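# Bleed a vacuum board-test fixture and hold its sprung lid at the balance point

## Robot

A 6-joint arm with a two-finger parallel gripper is mounted at the origin on the work surface. World frame = base frame: x ahead of the robot, y to its left, z up, the work surface at z = 0. Lengths are in mm, angles in rad, forces in N, time in s.
With the tool pointing down it reaches from about 225 to 725 mm from the base axis. Payload 3.1 kg.
Tool frame: the origin (TCP) lies midway between the tips of the shut fingers; the grasp point (between the pads) lies 19 mm behind it (r.grip_point_offset is the distance from the TCP to the grasp point, in mm); y points along the fingers, z is the direction in which the jaws open and shut, and the axes are right-handed (so a half turn about y gives the same grasp; the last joint's range is limited). The gripper opens to 85 mm and grips with 20 to 120 N. Pads are 22 mm wide; open, the fingers measure 114 mm over their backs; the gripper's body (76 mm by 85 mm) begins 54 mm behind the grasp point. The pads swing forward as they close: fully open they stand 13 mm farther back than shut.
Start: joints at [1.05, 0.048, 0.099, 1.622, 0, 1.443], TCP at [200.964, 485.006, 231.312] pointing down, gripper open.
Joint ranges: [-2.91, 2.91], [-0.99, 1.94], [-1.21, 1.42], [-2.12, 2.29], [-1.49, 1.47], [-3.14, 3.14]. Speed limits (rad/s): [2.79, 2.79, 3.14, 3.14, 3.14, 3.14].

## Interface

Orientations are given as a rotation vector (axis times angle).
In Python, from cell import r gives the robot as it stands.
- The arm moves only by the tool move_arm, never from a script. Its arguments are lists of equal length, an entry for each row: "jaw": the closure, from 0 (fully open) to 1 (shut); "xyz": the shift along the tool's x, y, z in m, a list of three; "angular": the turn, a rotation vector about the tool's x, y, z in rad, a list of three. A call has 1 to 5 rows; each row shifts and turns the commanded pose from where the row before left it, along the tool's axes as they then stand; what a row does not reach is not made up. A row lasts 1/12 s, in which the tool goes at most 41.7 mm and 7.16 degrees, less where a joint would pass 70% of its speed; a pose out of reach is approached as far as the arm can. A call is refused whole if a number of a shift passes 0.0417 or a number of a turn 0.125, either way. A call with a gripper value outside its range is refused whole. The fingers move at their own pace and stop on an object; the grip force is fixed at half the most. Time passes only in rows, so rows that do not move let the fingers close. It gives the time, the measured TCP pose, the force and the opening at its end, in the units of the state.
- r.read_state(): the state, without advancing time (a new reading comes with each control period).
- r.grab_frame(name): name is "scene" or "top" or "wrist"; returns a dict with "color" (400x640x3 uint8, blue, green, red), "z_map" (400x640 float32, mm along the optical axis (not along the pixel's ray), 0 where there is no reading), "fx", "fy", "cx", "cy" (pixels), "dist_coeffs" ([k1, k2, p1, p2, k3] as OpenCV has them; the pictures are not rectified), "cam_to_world" (4x4, takes a point from camera to world coordinates). Camera axes: x right, y down, z forward; pixel columns grow to the right and rows downward; lengths in mm; the calibration is good to about 2 mm. A picture is of the moment at which its call begins.
- r.sign_off(): hands the job in, once; it reports no verdict.
The state is a dict: "clock": time; "qpos": joint angles; "qvel": joint speeds; "joint_torque": joint torques, N m; "tcp_pos": TCP position; "tool_rot": TCP orientation; "ft_force": force on the tool from outside, world axes, zero at the start; "moment": the same for the moment, N m; "width": finger opening in mm.
Only numpy, scipy, OpenCV 4.12 (cv2) and the standard library are available. Lean on these libraries where they do the work, as an engineer would, in place of code of your own. Each camera call takes 0.05 s, during which the arm holds its last target.

## Task

Let the vacuum off the board-test fixture: turn the lever of the bleed valve on its side to half open (45 degrees from shut), and only then lift the fixture's lid by its front bar. Raise the lid past its balance point so that you know the springs carry it, keeping hold of it so that it does not fly up to its stop or slam shut, then ease it back and finish still holding the bar, steady, with the lid just below the balance point (within about ten degrees), where it would fall shut if let go. Leave the valve half open and do not disturb the other things on the bench.

Things in the scene. Friction and masses are not known exactly. Their poses are not given: they have to be found in the camera images.
- fixture: Vacuum board-test fixture, fixed: grey box, x -98 to +120, y -150 to +150 mm, 78 high, with a hinged clear lid in an aluminium frame (top 104 mm when shut). Origin on the bench; its x axis runs from the lid's front bar to the hinge (away from the robot, within 13 degrees), z up. A brass bleed pipe leaves its right side (-y) and ends in a muffler at y -280, top 65 mm above the bench.
- lid_hinge (a point): Middle of the lid's hinge line (parallel to the fixture's y axis), at the back of the fixture: x +105, y 0, 92 mm above the bench.
- lid_bar (a point): Middle of the lid's front pull bar: round steel, 12 mm diameter, parallel to the hinge line, 128 mm clear between its two legs, 56 mm (axis) in front of the lid's edge in the lid's mid-plane (frame 24 mm thick). Lid shut, it is 92 mm above the bench, free all round. Pinched from above (fingers in front of and behind it) it turns between the fingers as the lid swings.
- lid (a joint): Lid angle a in rad: 0 shut, grows as the bar rises, stop 1.75. Balance point 1.047 (60 deg): below it the lid falls shut by itself, above it the torsion springs carry it up to the stop. Force at the bar: 2 N down when shut, none at the balance point, 4 N up near the stop. The bar's middle is 258*cos(a) mm from the hinge towards the fixture's -x and 258*sin(a) mm above it.
- valve_stem (a point): On the turning axis (vertical) of the bleed valve, at the height of its lever, 94 mm above the bench (x = -20, y = -217 mm in the fixture's frame).
- valve_grip (a point): Centre of the black sleeve of the bleed valve's lever: sleeve 66 mm long, 18 mm wide, 14 mm high, lying level, its long axis through the stem, centre 78 mm from the stem's axis and 94 mm above the bench. Free beside, below and above it.
- bleed_valve (a joint): Turn of the bleed valve's lever, rad: 0 shut (lever points from the stem to the fixture's -x, towards the robot), 1.571 fully open (points to the fixture's -y, in line with the pipe). Opens anticlockwise seen from above; half open is 0.785; starts shut or barely open. Takes about 2.6 N at the sleeve and stays where it is left.
- screwdriver: Loose screwdriver lying in front of the fixture, black handle. Bystander.
- tape_roll: Loose roll of tape lying flat, 76 mm across, 18 mm high, left of the fixture's front. Bystander.
- flux_bottle: Loose clear bottle with black cap, 48 mm across, 100 mm high, left of the fixture. Bystander.
- brush: Loose brush with wooden handle, 160 mm long, lying on the right in front of the valve. Bystander.
- cap_tray: Loose black tray of small blue parts, 120 x 160 x 25 mm, far left. Bystander.
- board_stack: Loose grey carrier with bare boards, 120 x 150 x 39 mm, far right beyond the valve. Bystander.
- wiring_jig: Loose phenolic hand-assembly jig with a sloping back, 170 x 220 mm, 90 mm high, on the left. Bystander.

How it is judged:
By the outcome, as a careful person would: the job done as asked, in the order asked, and still so for the second after the job is handed in, while the arm keeps its last pose, push and grip.
It also fails if it takes over 58 s, if anything falls off the work surface, if the arm or the gripper's body presses on something with over 40 N, if the wrist force passes 120 N, or if a joint passes its speed limit or range.

## Working session

There is one attempt and no reset: what is moved stays moved. The work goes in short steps, Python scripts to look and compute and a tool call to move; the robot and the scene stay as the last step left them, time stands still between calls to the robot, and variables do not carry over. Pictures are saved under pics/ and viewed, and the job is handed in when it is done.

Besides the shell and the picture viewer there is one more tool, called after "Call:" as name(argument=value, ...) on one line, values as JSON. move_arm: Moves the arm, as the interface text tells. Its arguments: {"type":"object","properties":{"jaw":{"type":"array"},"xyz":{"type":"array"},"angular":{"type":"array"}},"required":["jaw","xyz","angular"]}

```bash
ls; mkdir -p pics; python3 - <<'E'
from cell import r
import cv2
s=r.read_state();print(s)
for n in("scene","top"):
    f=r.grab_frame(n);cv2.imwrite(f"pics/{n}0.png",f["color"]);print(n,f["fx"],f["cx"],f["cy"],f["dist_coeffs"],f["cam_to_world"])
E
```

```text
pics
{'clock': 0.0, 'qpos': array([1.05019517e+00, 4.87269465e-02, 9.75787960e-02, 1.62198250e+00,
       1.95936485e-06, 1.44296826e+00]), 'qvel': array([ 0.00116643, -0.00028267, -0.00088074,  0.00047152, -0.0010333 ,
       -0.00088158]), 'joint_torque': array([-5.07163422e-04, -3.38782525e+01,  3.20016611e+01,  2.02194607e-02,
       -2.13462040e-04, -1.26413039e-05]), 'tcp_pos': array([200.66378185, 484.47865336, 230.11998312]), 'tool_rot': array([-1.55096382,  0.30880674, -0.30762918]), 'ft_force': array([-0.05005631, -0.61939802, -0.2453014 ]), 'moment': array([ 0.0028219 , -0.00811398,  0.06442594]), 'width': 85.34890364472201}
scene 422.1369499966768 315.29119183293994 203.56950794923318 [-0.07042109  0.          0.          0.          0.        ] [[-8.62140871e-01  3.10910122e-01 -4.00060013e-01  1.03683349e+03]
 [ 5.06573466e-01  5.44245485e-01 -6.68715318e-01  8.31997895e+02]
 [ 9.82049472e-03 -7.79186594e-01 -6.26715094e-01  8.16275887e+02]
 [ 0.00000000e+00  0.00000000e+00  0.00000000e+00  1.00000000e+00]]
top 418.18992172962857 318.20760467542937 199.56719860438946 [-0.07766079  0.          0.          0.          0.        ] [[ 1.80002337e-02 -9.77855936e-01  2.08503620e-01  2.66137911e+02]
 [-9.99830927e-01 -1.83877743e-02  7.95964034e-05  6.03485877e+01]
 [ 3.75608370e-03 -2.08469801e-01 -9.78021592e-01  1.44672127e+03]
 [ 0.00000000e+00  0.00000000e+00  0.00000000e+00  1.00000000e+00]]
```

View pics/top0.png

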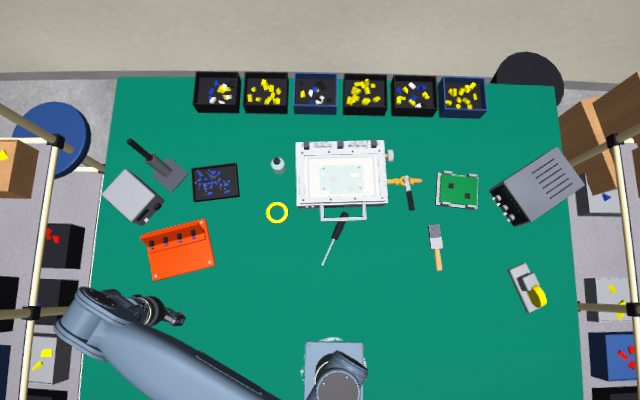

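View pics/scene0.png

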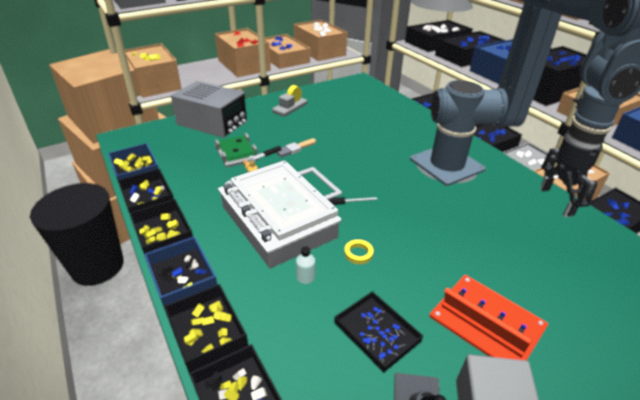

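The top view shows the fixture at (341,175), the bar near (343,218), and the valve stem around (404,181) with its black lever down to (411,209). Next I'll zoom in and measure.

```bash
cat > h.py <<'E'
import numpy as np, cv2
from cell import r
def pt(f,u,v,z=None):
    """pixel -> world, by depth, or by ray at height z"""
    K=np.array([[f["fx"],0,f["cx"]],[0,f["fy"],f["cy"]],[0,0,1]]);T=np.array(f["cam_to_world"])
    x,y=cv2.undistortPoints(np.array([[[u,v]]],float),K,np.array(f["dist_coeffs"]))[0,0]
    d=np.array([x,y,1.])
    if z is None: k=f["z_map"][int(round(v)),int(round(u))]
    else: k=(z-T[2,3])/(T[2,:3]@d)
    return T[:3,:3]@(d*k)+T[:3,3]
def proj(f,P):
    K=np.array([[f["fx"],0,f["cx"]],[0,f["fy"],f["cy"]],[0,0,1]]);T=np.linalg.inv(np.array(f["cam_to_world"]))
    return cv2.projectPoints(np.atleast_2d(P).astype(float),cv2.Rodrigues(T[:3,:3])[0],T[:3,3],K,np.array(f["dist_coeffs"]))[0][:,0]
E
python3 - <<'E'
from h import *
f=r.grab_frame("top")
c=f["color"][130:230,280:440];cv2.imwrite("pics/topz.png",cv2.resize(c,None,fx=5,fy=5,interpolation=cv2.INTER_CUBIC))
# point cloud
V,U=np.mgrid[130:235,280:440]
P=np.array([pt(f,u,v) for u,v in zip(U.ravel(),V.ravel())]);np.save("P.npy",np.c_[P,U.ravel(),V.ravel(),f["color"][130:235,280:440].reshape(-1,3)])
b=f["color"][130:235,280:440].reshape(-1,3).astype(int)
m=(P[:,2]>80)&(P[:,2]<115); 
q=P[m]; print(len(q))
m2=(P[:,2]>75)&(U.ravel()>396)
for a,bb in zip(P[m2],np.c_[U.ravel(),V.ravel(),b][m2]): print(a.round(),bb)
E
```

```text
5722
[ 266.   60. 1447.] [439 134 117 143  14]
[ 266.   60. 1447.] [423 136 117 142  12]
[ 266.   60. 1447.] [397 140 116 142  12]
[ 266.   60. 1447.] [429 140 117 143  12]
[ 266.   60. 1447.] [438 140 116 142   9]
[ 266.   60. 1447.] [398 149 117 142  15]
[ 266.   60. 1447.] [421 149 118 143  17]
[ 266.   60. 1447.] [432 154 117 142  15]
[ 266.   60. 1447.] [417 155 117 143  15]
[ 642. -232.  102.] [406 175 185 185 141]
[ 640. -225.   99.] [404 176 159 190 188]
[ 639. -228.  102.] [405 176 209 201 184]
[ 640. -232.   98.] [406 176 224 215 207]
[ 640. -235.  100.] [407 176 221 210 202]
[ 641. -226.   82.] [403 177  74 175 222]
[ 636. -225.   99.] [404 177 159 174 188]
[ 635. -228.  102.] [405 177 219 206 202]
[ 636. -232.  102.] [406 177 228 218 215]
[ 635. -235.  103.] [407 177 227 217 214]
[ 637. -225.   82.] [403 178  69 175 223]
[ 634. -226.   96.] [404 178 152 182 209]
[ 631. -227.  105.] [405 178 195 183 182]
[ 632. -232.  101.] [406 178 221 208 205]
[ 632. -235.  101.] [407 178 221 208 207]
[ 634. -222.   81.] [402 179  58 148 193]
[ 631. -223.   91.] [403 179  52 128 166]
[ 6
[... 6604 characters left out ...]
  99.] [412 207  43  41  42]
[ 534. -252.  101.] [413 207  43  41  41]
[ 532. -241.   93.] [409 208  53  58  34]
[ 530. -242.  103.] [410 208  44  40  42]
[ 529. -244.  106.] [411 208  44  41  42]
[ 530. -249.  102.] [412 208  43  41  41]
[ 530. -251.  105.] [413 208  44  40  41]
[ 527. -238.  102.] [409 209  49  54  28]
[ 527. -243.   99.] [410 209  41  39  41]
[ 528. -246.   96.] [411 209  45  43  44]
[ 527. -249.  100.] [412 209  45  40  42]
[ 528. -253.   98.] [413 209  47  42  45]
[ 526. -244.   91.] [410 210  79  94  23]
[ 266.   60. 1447.] [413 211 117 142  15]
[ 266.   60. 1447.] [428 227  46  47  34]
[ 266.   60. 1447.] [399 231 117 144  13]
[ 266.   60. 1447.] [426 231 117 144  16]
```

View pics/topz.png

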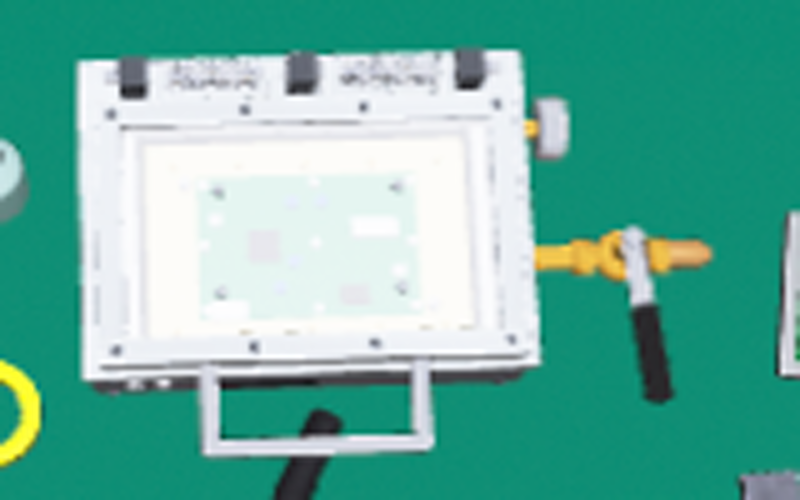

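```bash
python3 - <<'E'
from h import *
D=np.load("P.npy");P=D[:,:3];U,V=D[:,3],D[:,4]
m=(V>=215)&(V<=224)&(U>318)&(U<372)&(P[:,2]>80)&(P[:,2]<115)
q=P[m];print(q.mean(0),q.min(0),q.max(0),len(q))
p=np.polyfit(q[:,1],q[:,0],1);print("bar slope",p, np.arctan(p[0]))
m=(U<396)&(P[:,2]>92)&(P[:,2]<116)&(V<204)
R=cv2.minAreaRect(P[m][:,:2].astype(np.float32));print("lid",R)
s=(D[:,5:8].max(1)<60)&(U>400)&(P[:,2]>90)&(P[:,2]<110)
q=P[s];c=q.mean(0);w,v=np.linalg.eigh(np.cov(q[:,:2].T));print("sleeve",c,v[:,1],q[:,0].min(),q[:,0].max())
f=r.grab_frame("top")
for u,v in [(321.0,218.5),(365,218)]: print(pt(f,u,v,98))
print(pt(f,280+632/5,130+235/5,100))
E
```

```text
[492.61780818 -22.98873368  97.17209224] [482.5626362  -97.87518645  87.49869031] [506.15215434  53.6369221  106.5100654 ] 181
bar slope [-3.74204263e-02  4.91757560e+02] -0.03740297449045136
lid ((651.2218017578125, -15.978118896484375), (221.64236450195312, 285.26361083984375), 3.0187630653381348)
sleeve [ 555.38208702 -242.46696828  101.14763098] [-0.98955039 -0.14418749] 526.6726365676785 588.4783699717132
[490.61508893  50.19966393  98.        ]
[494.89278664 -93.72881409  98.        ]
[ 635.99430666 -233.22330734  100.        ]
```

```bash
python3 - <<'E'
from h import *
from scipy.spatial.transform import Rotation as R
s=r.read_state();print(R.from_rotvec(s["tool_rot"]).as_matrix().round(3), s["tcp_pos"])
E
```

```text
[[ 0.924 -0.001  0.383]
 [-0.383 -0.001  0.924]
 [-0.    -1.    -0.002]] [200.7635615  484.66488514 230.53816278]
```

Call:
move_arm(jaw=[0,0,0,0,0], xyz=[[0,0,0],[0,0,0],[0,0,0],[0,0,0],[0,0,0]], angular=[[0,-0.106,0],[0,-0.106,0],[0,-0.106,0],[0,-0.106,0],[0,-0.106,0]])

```text
clock: 0.62
tcp_pos: [200.9, 484.9, 231.0]
tool_rot: [-1.568, -0.112, 0.112]
ft_force: [0.7, 0.1, -0.2]
width: 85.0
```

Call:
move_arm(jaw=[0,0,0,0,0], xyz=[[0.01,0,-0.031],[0.01,0,-0.031],[0.01,0,-0.031],[0.01,0,-0.031],[0.01,0,-0.031]], angular=[[0,0,0],[0,0,0],[0,0,0],[0,0,0],[0,0,0]])

```text
clock: 1.03
tcp_pos: [271.9, 336.9, 231.0]
tool_rot: [-1.568, -0.108, 0.108]
ft_force: [1.8, -0.2, 0.2]
width: 85.6
```

Call:
move_arm(jaw=[0,0,0,0,0], xyz=[[0.01,0,-0.031],[0.01,0,-0.031],[0.01,0,-0.031],[0.01,0,-0.031],[0.01,0,-0.031]], angular=[[0,0,0],[0,0,0],[0,0,0],[0,0,0],[0,0,0]])

```text
clock: 1.45
tcp_pos: [342.7, 190.1, 231.2]
tool_rot: [-1.568, -0.108, 0.108]
ft_force: [1.0, 0.7, -0.3]
width: 85.6
```

Call:
move_arm(jaw=[0,0,0,0,0], xyz=[[0.01,0,-0.031],[0.01,0,-0.031],[0.01,0,-0.031],[0.01,0,-0.031],[0.01,0,-0.031]], angular=[[0,0,0],[0,0,0],[0,0,0],[0,0,0],[0,0,0]])

```text
clock: 1.87
tcp_pos: [413.4, 43.3, 231.2]
tool_rot: [-1.568, -0.108, 0.107]
ft_force: [0.9, 0.3, 0.1]
width: 85.6
```

Call:
move_arm(jaw=[0,0,0,0,0], xyz=[[0.01,0,-0.031],[0.01,0,-0.031],[0.01,0,-0.031],[0.01,0,-0.031],[0.01,0,-0.031]], angular=[[0,0,0],[0,0,0],[0,0,0],[0,0,0],[0,0,0]])

```text
clock: 2.28
tcp_pos: [484.2, -103.4, 231.1]
tool_rot: [-1.568, -0.107, 0.108]
ft_force: [0.5, 0.3, 0.8]
width: 85.4
```

Call:
move_arm(jaw=[0,0,0,0,0], xyz=[[0.0106,0.01,-0.0296],[0.0106,0.01,-0.0296],[0.0106,0.01,-0.0296],[0.0106,0.01,-0.0296],[0.0106,0.01,-0.0296]], angular=[[0,0,0],[0,0,0],[0,0,0],[0,0,0],[0,0,0]])

```text
clock: 2.7
tcp_pos: [557.0, -242.6, 180.3]
tool_rot: [-1.568, -0.107, 0.108]
ft_force: [0.4, 0.2, 0.5]
width: 85.5
```

```bash
python3 - <<'E'
from h import *
s=r.read_state();print(s["tcp_pos"],s["qpos"],s["tool_rot"])
f=r.grab_frame("wrist");cv2.imwrite("pics/w1.png",f["color"])
print(np.array(f["cam_to_world"]).round(2))
for p in([557.5,-242.5,101],[636,-232.5,101]): print(proj(f,p))
E
```

```text
[ 556.96061418 -242.57602956  180.34400206] [-5.21166690e-01  2.59814396e-01  2.34773580e-01  1.54637931e+00
  1.11076089e-04 -6.58125124e-01] [-1.56767973 -0.10718635  0.10790415]
[[-1.4000e-01  9.5000e-01  2.8000e-01  4.8742e+02]
 [ 9.9000e-01  1.3000e-01  4.0000e-02 -2.5187e+02]
 [-0.0000e+00  2.8000e-01 -9.6000e-01  3.2208e+02]
 [ 0.0000e+00  0.0000e+00  0.0000e+00  1.0000e+00]]
[[316.91692308 209.8064042 ]]
[[315.81295383 298.60214617]]
```

View pics/w1.png

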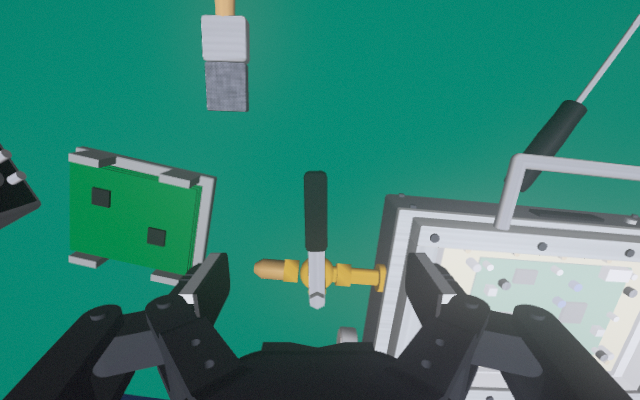

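```bash
python3 - <<'E'
from h import *
f=r.grab_frame("wrist")
print(proj(f,[636,-232.5,50]),pt(f,266,269),pt(f,365,275.5),pt(f,315,180),pt(f,315,245),pt(f,316,275),pt(f,317,300))
c=f["color"].astype(int); Z=f["z_map"]
m=np.zeros(Z.shape,bool);m[250:300,250:385]=1
m&=(c[...,2]>c[...,0]+70)
v,u=np.nonzero(m);P=np.array([pt(f,a,b) for a,b in zip(u,v) if Z[b,a]>0]);print(len(P),P.mean(0))
p=np.polyfit(P[:,1],P[:,0],1);print(p,np.polyval(p,-232))
for y in range(-285,-160,10):
    k=abs(P[:,1]-y)<5
    if k.sum()>5: print(y,k.sum(),np.median(P[k],0).round(1),P[k,0].min().round(),P[k,0].max().round(),P[k,2].max().round())
m=np.zeros(Z.shape,bool);m[165:255,295:335]=1
m&=(c.max(-1)<75);v,u=np.nonzero(m);P=np.array([pt(f,a,b) for a,b in zip(u,v) if Z[b,a]>0]);P=P[(P[:,2]>95)&(P[:,2]<108)]
R=cv2.minAreaRect(P[:,:2].astype(np.float32));print(R,P.mean(0))
# bar, lid yaw
m=np.zeros(Z.shape,bool);m[150:195,505:640]=1;v,u=np.nonzero(m);P=np.array([pt(f,a,b) for a,b in zip(u,v) if Z[b,a]>0]);P=P[(P[:,2]>90)&(P[:,2]<104)]
P=P[P[:,0]<505];p=np.polyfit(P[:,1],P[:,0],1);print("bar",p,len(P),P.mean(0))
E
```

```text
[[321.91190093 271.39218941]] [ 635.54456152 -286.73834647   59.62600755] [ 630.57414882 -191.12211977   57.6855566 ] [ 534.57460169 -252.48435759  100.43907664] [ 586.46115609 -245.55361323   99.52183033] [ 614.89096893 -240.95765386   95.6190045 ] [ 635.86521049 -237.26227523   99.59560677]
1811 [ 635.3844218  -230.06760381   59.3340062 ]
[-5.41853129e-02  6.22918137e+02] 635.4891292937087
-285 129 [ 639.1 -284.6   60.1] 634.0 647.0 63.0
-275 133 [ 638.6 -275.1   60.3] 633.0 647.0 63.0
-265 181 [ 636.5 -264.    60.5] 628.0 647.0 63.0
-255 210 [ 634.9 -255.5   61.3] 627.0 646.0 63.0
-245 169 [ 635.4 -243.6   61.1] 626.0 649.0 66.0
-235 13 [ 644.7 -239.5   65.6] 638.0 650.0 67.0
-225 99 [ 630.3 -222.1   63.4] 624.0 646.0 79.0
-215 189 [ 633.6 -214.    59. ] 626.0 645.0 65.0
-205 224 [ 631.9 -205.1   61.4] 625.0 644.0 64.0
-195 145 [ 633.7 -194.9   58.3] 626.0 644.0 63.0
-185 153 [ 633.4 -185.1   58. ] 628.0 643.0 61.0
-175 137 [ 632.8 -175.5   58.1] 628.0 645.0 62.0
((560.8958129882812, -243.518798828125), (64.79531860351562, 16.874168395996094), 8.540667533874512) [ 559.24760992 -243.57119135   99.65350437]
bar [-5.52392207e-02  4.93430754e+02] 1817 [496.35164238 -52.8770823   95.28711255]
```

Call:
move_arm(jaw=[0,0,0,0,0], xyz=[[0.003,0.021,-0.002],[0,0.021,0],[0,0.021,0],[0,0.021,0],[0,0.019,0]], angular=[[0,-0.012,0],[0,0,0],[0,0,0],[0,0,0],[0,0,0]])

```text
clock: 3.22
tcp_pos: [559.3, -241.8, 77.3]
tool_rot: [-1.567, -0.117, 0.118]
ft_force: [0.1, -0.4, -0.4]
width: 85.3
```

Call:
move_arm(jaw=[0.5,0.7,0.9,1,1], xyz=[[0,0,0],[0,0,0],[0,0,0],[0,0,0],[0,0,0]], angular=[[0,0,0],[0,0,0],[0,0,0],[0,0,0],[0,0,0]])

```text
clock: 3.63
tcp_pos: [561.1, -243.3, 80.6]
tool_rot: [-1.57, -0.12, 0.115]
ft_force: [0.2, 0.9, -0.5]
width: 25.4
```

Call:
move_arm(jaw=[1,1,1,1], xyz=[[0,0,0],[0,0,0],[0,0,0],[0,0,0]], angular=[[0,0,0],[0,0,0],[0,0,0],[0,0,0]])

```text
clock: 3.97
tcp_pos: [561.0, -243.3, 80.5]
tool_rot: [-1.569, -0.119, 0.115]
ft_force: [-1.1, 0.1, 6.0]
width: 16.9
```

Call:
move_arm(jaw=[1,1,1,1,1], xyz=[[0.0002,0,-0.0053],[0.0002,0,-0.0053],[0.0002,0,-0.0053],[0.0002,0,-0.0053],[0.0002,0,-0.0053]], angular=[[0,-0.069,0],[0,-0.069,0],[0,-0.069,0],[0,-0.069,0],[0,-0.069,0]])

```text
clock: 4.38
tcp_pos: [569.3, -268.6, 80.5]
tool_rot: [-1.538, -0.392, 0.388]
ft_force: [0.0, 0.3, 6.8]
width: 17.3
```

Call:
move_arm(jaw=[1,1,1,1,1], xyz=[[0.0002,0,-0.0053],[0.0002,0,-0.0053],[0.0002,0,-0.0053],[0.0002,0,-0.0053],[0.0002,0,-0.0053]], angular=[[0,-0.069,0],[0,-0.069,0],[0,-0.069,0],[0,-0.069,0],[0,-0.069,0]])

```text
clock: 4.8
tcp_pos: [585.7, -289.5, 80.5]
tool_rot: [-1.472, -0.659, 0.656]
ft_force: [-0.9, -0.2, 5.7]
width: 17.0
```

Call:
move_arm(jaw=[1,1], xyz=[[0,0,0],[0,0,0]], angular=[[0,0,0],[0,0,0]])

```text
clock: 4.97
tcp_pos: [586.0, -289.8, 80.5]
tool_rot: [-1.473, -0.658, 0.655]
ft_force: [-1.3, -1.1, 6.2]
width: 16.8
```

```bash
python3 - <<'E'
from h import *
from scipy.spatial.transform import Rotation as R
s=r.read_state();print(s["ft_force"],s["moment"],s["tcp_pos"],s["width"]);M=R.from_rotvec(s["tool_rot"]).as_matrix();print(M.round(3),np.arctan2(M[1,0],M[0,0]))
d=s["tcp_pos"][:2]-np.array([637,-233]);print(np.arctan2(-d[1],-d[0]),np.hypot(*d))
E
```

```text
[-1.33183173 -1.13284493  6.23838503] [-0.07284798  0.06059915  0.14380989] [ 585.97698817 -289.75570313   80.48393087] 16.766579786255853
[[ 0.668  0.003 -0.744]
 [ 0.744 -0.003  0.668]
 [ 0.    -1.    -0.004]] 0.8395212212219919
0.8385375453805761 76.31878912891581
```

Call:
move_arm(jaw=[0.6,0.3,0.2,0.2,0.2], xyz=[[0,0,0],[0,0,0],[0,0,0],[0,0,0],[0,0,0]], angular=[[0,0,0],[0,0,0],[0,0,0],[0,0,0],[0,0,0]])

```text
clock: 5.38
tcp_pos: [584.3, -288.1, 77.6]
tool_rot: [-1.468, -0.655, 0.656]
ft_force: [-0.1, 0.3, -0.6]
width: 68.2
```

Call:
move_arm(jaw=[0.2,0.2,0.1,0,0], xyz=[[0,-0.02,0],[0,-0.03,0],[0,-0.03,0],[0,-0.03,0],[0,-0.02,0]], angular=[[0,0,0],[0,0,0],[0,0,0],[0,0,0],[0,0,0]])

```text
clock: 5.8
tcp_pos: [585.3, -288.7, 211.7]
tool_rot: [-1.472, -0.658, 0.654]
ft_force: [0.9, -0.6, 0.1]
width: 85.4
```

```bash
python3 - <<'E'
from h import *
s=r.read_state();print(s["ft_force"],s["tcp_pos"])
f=r.grab_frame("wrist");cv2.imwrite("pics/w2.png",f["color"])
c=f["color"].astype(int); Z=f["z_map"]
m=np.zeros(Z.shape,bool);m[120:280,250:380]=1
m&=(c.max(-1)<75);v,u=np.nonzero(m);P=np.array([pt(f,a,b) for a,b in zip(u,v) if Z[b,a]>0]);P=P[(P[:,2]>90)&(P[:,2]<112)]
print(len(P),P.mean(0));w,vv=np.linalg.eigh(np.cov(P[:,:2].T));print(vv[:,1],np.arctan(vv[1,1]/vv[0,1]),cv2.minAreaRect(P[:,:2].astype(np.float32)))
d=P.mean(0)[:2]-[637,-233];print(np.arctan2(-d[1],-d[0]))
f=r.grab_frame("top");cv2.imwrite("pics/top2.png",cv2.resize(f["color"][130:240,280:440],None,fx=5,fy=5))
E
```

```text
[ 0.91384875 -0.56528514  0.14202867] [ 585.29373695 -288.72273533  211.72679161]
1311 [ 585.32997871 -291.85836304   99.62553875]
[0.66220237 0.74932504] 0.8470422238798273 ((586.2848510742188, -290.54510498046875), (64.78927612304688, 16.711875915527344), 47.65437316894531)
0.8503428614189865
```

View pics/w2.png

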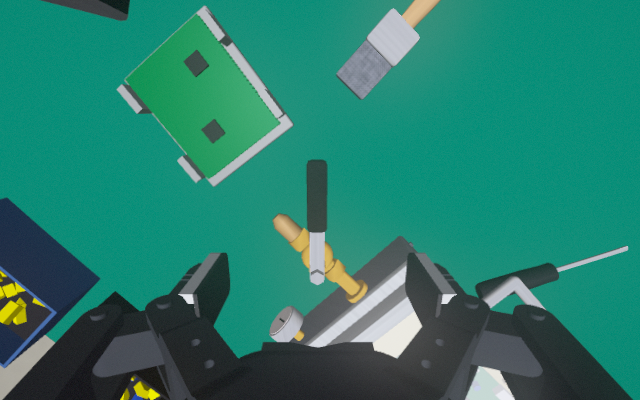

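Call:
move_arm(jaw=[0,0,0,0], xyz=[[0,0,0],[0,0,0],[0,0,0],[0,0,0]], angular=[[0,-0.098,0],[0,-0.098,0],[0,-0.098,0],[0,-0.098,0]])

```text
clock: 6.23
tcp_pos: [584.1, -288.0, 206.3]
tool_rot: [-1.346, -0.958, 0.96]
ft_force: [0.1, 0.0, 0.4]
width: 85.4
```

Call:
move_arm(jaw=[0,0,0,0], xyz=[[0,0,0],[0,0,0],[0,0,0],[0,0,0]], angular=[[0,-0.098,0],[0,-0.098,0],[0,-0.098,0],[0,-0.098,0]])

```text
clock: 6.57
tcp_pos: [584.1, -288.0, 206.3]
tool_rot: [-1.179, -1.25, 1.251]
ft_force: [0.5, 0.4, -0.5]
width: 85.3
```

Call:
move_arm(jaw=[0,0,0,0], xyz=[[0.034,0,0.0096],[0.034,0,0.0096],[0.034,0,0.0096],[0.034,0,0.0096]], angular=[[0,0,0],[0,0,0],[0,0,0],[0,0,0]])

```text
clock: 6.9
tcp_pos: [537.8, -153.2, 206.1]
tool_rot: [-1.181, -1.246, 1.247]
ft_force: [0.3, 0.1, 0.1]
width: 85.5
```

Call:
move_arm(jaw=[0,0,0,0,0], xyz=[[0.034,0,0.0096],[0.034,0,0.0096],[0.034,0,0.0096],[0.034,0,0.0096],[0,0,0]], angular=[[0,0,0],[0,0,0],[0,0,0],[0,0,0],[0,0,0]])

```text
clock: 7.32
tcp_pos: [490.8, -15.5, 207.2]
tool_rot: [-1.176, -1.251, 1.251]
ft_force: [0.3, 0.1, -0.4]
width: 85.2
```

```bash
python3 - <<'E'
from h import *
from scipy.spatial.transform import Rotation as R
s=r.read_state();print(s["ft_force"],s["tcp_pos"],s["qpos"]);M=R.from_rotvec(s["tool_rot"]).as_matrix();print(M.round(3))
f=r.grab_frame("wrist");cv2.imwrite("pics/w3.png",f["color"]);print(proj(f,[494,-22.5,98]))
E
```

```text
[ 0.32833557  0.103755   -0.3690684 ] [490.81173992 -15.50488793 207.16564301] [-0.17024058 -0.04059789 -0.03765937  1.57775761  0.00308376 -1.79935549]
[[-0.058 -0.003 -0.998]
 [ 0.998  0.004 -0.058]
 [ 0.004 -1.     0.003]]
[[315.24668814 191.74533189]]
```

View pics/w3.png

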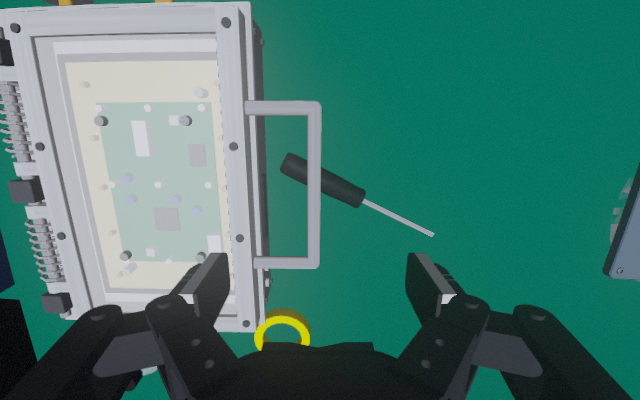

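Call:
move_arm(jaw=[0.5,0.5,0.5,0.5,0.5], xyz=[[-0.0107,0,-0.0026],[0,0.01,0],[0,0.02,0],[0,0.02,0],[0,0.02,0]], angular=[[0,0,0],[0,0,0],[0,0,0],[0,0,0],[0,0,0]])

```text
clock: 7.78
tcp_pos: [497.2, -33.3, 136.3]
tool_rot: [-1.185, -1.245, 1.246]
ft_force: [-0.9, -0.2, -0.2]
width: 42.8
```

Call:
move_arm(jaw=[0.5,0.5,0.5], xyz=[[0,0.02,0],[0,0.02,0],[0,0.02,0]], angular=[[0,0,0],[0,0,0],[0,0,0]])

```text
clock: 8.03
tcp_pos: [496.6, -33.3, 75.8]
tool_rot: [-1.184, -1.244, 1.246]
ft_force: [-0.6, 0.7, -0.2]
width: 42.9
```

Call:
move_arm(jaw=[0.5], xyz=[[0,0,0]], angular=[[0,0,0]])

```text
clock: 8.12
tcp_pos: [493.0, -32.4, 72.1]
tool_rot: [-1.176, -1.239, 1.249]
ft_force: [-0.6, -1.0, -1.3]
width: 42.4
```

Call:
move_arm(jaw=[0.6,0.8,1,1,1], xyz=[[0.006,-0.002,0],[0,0,0],[0,0,0],[0,0,0],[0,0,0]], angular=[[0,0,0],[0,0,0],[0,0,0],[0,0,0],[0,0,0]])

```text
clock: 8.53
tcp_pos: [494.3, -26.0, 81.4]
tool_rot: [-1.182, -1.243, 1.251]
ft_force: [-7.6, -1.1, 3.2]
width: 10.2
```

Call:
move_arm(jaw=[1,1,1,1], xyz=[[0,0,0],[0,0,0],[0,0,0],[0,0,0]], angular=[[0,0,0],[0,0,0],[0,0,0],[0,0,0]])

```text
clock: 8.87
tcp_pos: [494.3, -26.0, 81.4]
tool_rot: [-1.182, -1.243, 1.251]
ft_force: [-7.3, -2.2, 2.4]
width: 9.8
```

```bash
python3 - <<'E'
from h import *
from scipy.spatial.transform import Rotation as R
s=r.read_state();print(s["ft_force"],s["tcp_pos"],s["qpos"],s["width"]);M=R.from_rotvec(s["tool_rot"]).as_matrix();print(M.round(3))
f=r.grab_frame("wrist");cv2.imwrite("pics/w4.png",f["color"])
E
```

```text
[-7.29547531 -2.19417197  2.40352906] [494.31790205 -25.97139184  81.44040602] [-0.18650063 -0.0041564  -0.25251963  1.32666562 -0.00242288 -1.80926329] 9.783434939782628
[[-0.052 -0.005 -0.999]
 [ 0.999 -0.002 -0.052]
 [-0.001 -1.     0.005]]
```

View pics/w4.png

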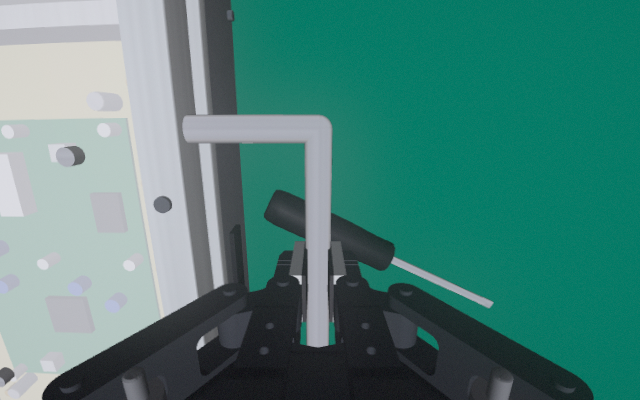

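Call:
move_arm(jaw=[0.6,0.5,0.5,0.5,0.5], xyz=[[0,0,0],[0,0,0],[0,0.004,0.0015],[0,0.004,0],[0,0,0]], angular=[[0,0,0],[0,0,0],[0,0,0],[0,0,0],[0,0,0]])

```text
clock: 9.33
tcp_pos: [494.9, -25.4, 71.7]
tool_rot: [-1.184, -1.247, 1.248]
ft_force: [-0.5, -0.4, -0.7]
width: 43.1
```

Call:
move_arm(jaw=[0.7,0.9,1,1,1], xyz=[[0,0,0],[0,0,0],[0,0,0],[0,0,0],[0,0,0]], angular=[[0,0,0],[0,0,0],[0,0,0],[0,0,0],[0,0,0]])

```text
clock: 9.75
tcp_pos: [494.3, -25.5, 72.3]
tool_rot: [-1.183, -1.246, 1.249]
ft_force: [-3.2, -0.5, 1.6]
width: 9.9
```

Call:
move_arm(jaw=[1,1,1], xyz=[[0,0,0],[0,0,0],[0,0,0]], angular=[[0,0,0],[0,0,0],[0,0,0]])

```text
clock: 10.0
tcp_pos: [494.3, -25.5, 72.2]
tool_rot: [-1.183, -1.246, 1.248]
ft_force: [-5.4, -0.3, 3.8]
width: 10.5
```

```bash
cat > fit.py <<'E'
from h import *
s=r.read_state();p=s["tcp_pos"];ex=np.array([.9985,.054])
h=np.array([494.3,-25.5])+258*ex
f=(h-p[:2])@ex; u=p[2]-72.2
print("a=%.3f deg %.1f rad %.1f"%(np.arctan2(u,f),np.degrees(np.arctan2(u,f)),np.hypot(u,f)), "F",s["ft_force"].round(1),"w",s["width"].round(1),"q",s["qpos"].round(2))
E
python3 -c "
import numpy as np
a=np.arange(0,1.2,.04)
for i in range(1,len(a)): print(round(a[i],2),'[0, %.4f, %.4f],'%(-.258*(np.sin(a[i])-np.sin(a[i-1])),-.258*(np.cos(a[i-1])-np.cos(a[i]))))
"; python3 fit.py
```

```text
0.04 [0, -0.0103, -0.0002],
0.08 [0, -0.0103, -0.0006],
0.12 [0, -0.0103, -0.0010],
0.16 [0, -0.0102, -0.0014],
0.2 [0, -0.0102, -0.0018],
0.24 [0, -0.0101, -0.0023],
0.28 [0, -0.0100, -0.0027],
0.32 [0, -0.0099, -0.0030],
0.36 [0, -0.0097, -0.0034],
0.4 [0, -0.0096, -0.0038],
0.44 [0, -0.0094, -0.0042],
0.48 [0, -0.0092, -0.0046],
0.52 [0, -0.0091, -0.0049],
0.56 [0, -0.0089, -0.0053],
0.6 [0, -0.0086, -0.0057],
0.64 [0, -0.0084, -0.0060],
0.68 [0, -0.0082, -0.0063],
0.72 [0, -0.0079, -0.0066],
0.76 [0, -0.0076, -0.0070],
0.8 [0, -0.0073, -0.0073],
0.84 [0, -0.0070, -0.0075],
0.88 [0, -0.0067, -0.0078],
0.92 [0, -0.0064, -0.0081],
0.96 [0, -0.0061, -0.0083],
1.0 [0, -0.0057, -0.0086],
1.04 [0, -0.0054, -0.0088],
1.08 [0, -0.0050, -0.0090],
1.12 [0, -0.0047, -0.0092],
1.16 [0, -0.0043, -0.0094],Traceback (most recent call last):
  File "fit.py", line 5, in <module>
    print("a=%.3f deg %.1f rad %.1f"%(np.arctan2(u,f),np.degrees(np.arctan2(u,f)),np.hypot(u,f)), "F",s["ft_force"].round(1),"w",s["width"].round(1),"q",s["qpos"].round(2))
                                                                                                                                 ^^^^^^^^^^^^^^^^
AttributeError: 'float' object has no attribute 'round'
```

```bash
sed -i 's/s\["width"\].round(1)/round(s["width"],1)/' fit.py; python3 fit.py
```

```text
a=-0.000 deg -0.0 rad 258.0 F [-5.4 -0.3  3.8] w 10.5 q [-0.19 -0.   -0.27  1.31 -0.   -1.81]
```

Call:
move_arm(jaw=[1,1,1,1,1], xyz=[[0,-0.0103,-0.0002],[0,-0.0103,-0.0006],[0,-0.0103,-0.001],[0,-0.0102,-0.0014],[0,-0.0102,-0.0018]], angular=[[0,0,0],[0,0,0],[0,0,0],[0,0,0],[0,0,0]])

```text
clock: 10.42
tcp_pos: [499.2, -25.2, 124.5]
tool_rot: [-1.183, -1.246, 1.249]
ft_force: [-4.2, -1.6, -3.1]
width: 10.0
```

```bash
python3 fit.py
```

```text
a=0.204 deg 11.7 rad 258.4 F [-4.2 -1.6 -3.1] w 10.0 q [-0.18 -0.01 -0.17  1.41 -0.   -1.81]
```

Call:
move_arm(jaw=[1,1,1,1,1], xyz=[[0,-0.0101,-0.0023],[0,-0.01,-0.0027],[0,-0.0099,-0.003],[0,-0.0097,-0.0034],[0,-0.0096,-0.0038]], angular=[[0,0,0],[0,0,0],[0,0,0],[0,0,0],[0,0,0]])

```text
clock: 10.83
tcp_pos: [514.2, -24.5, 174.2]
tool_rot: [-1.182, -1.245, 1.249]
ft_force: [-6.2, -1.1, -1.7]
width: 10.1
```

```bash
python3 fit.py; python3 - <<'E'
from h import *
f=r.grab_frame("scene");cv2.imwrite("pics/s5.png",f["color"])
E
```

```text
a=0.405 deg 23.2 rad 259.0 F [-6.2 -1.1 -1.7] w 10.1 q [-0.18  0.02 -0.04  1.51 -0.   -1.8 ]
```

View pics/s5.png

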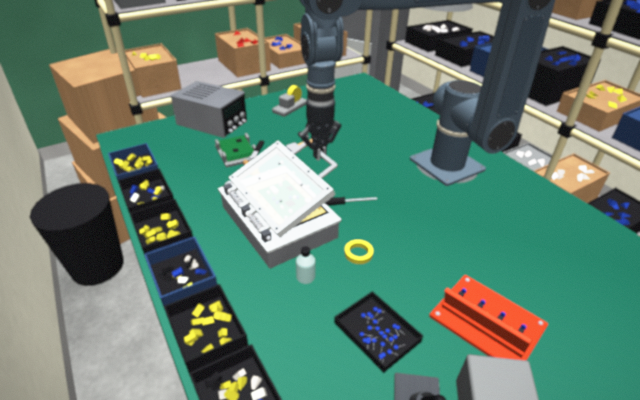

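The lid is rising with the bar, held at about (318,155) in the scene view. Continuing.

Call:
move_arm(jaw=[1,1,1,1,1], xyz=[[0,-0.0094,-0.0042],[0,-0.0092,-0.0046],[0,-0.0091,-0.0049],[0,-0.0089,-0.0053],[0,-0.0086,-0.0057]], angular=[[0,0,0],[0,0,0],[0,0,0],[0,0,0],[0,0,0]])

```text
clock: 11.3
tcp_pos: [538.4, -23.4, 220.3]
tool_rot: [-1.183, -1.245, 1.25]
ft_force: [-8.9, -2.5, 1.8]
width: 9.4
```

Call:
move_arm(jaw=[1,1,1,1,1], xyz=[[0,-0.0084,-0.006],[0,-0.0082,-0.0063],[0,-0.0079,-0.0066],[0,-0.0076,-0.007],[0,-0.0073,-0.0073]], angular=[[0,0,0],[0,0,0],[0,0,0],[0,0,0],[0,0,0]])

```text
clock: 11.72
tcp_pos: [571.8, -21.7, 261.4]
tool_rot: [-1.185, -1.246, 1.249]
ft_force: [-9.1, -1.5, 5.3]
width: 10.0
```

```bash
python3 fit.py
```

```text
a=0.809 deg 46.4 rad 261.4 F [-9.1 -1.5  5.3] w 10.0 q [-0.15  0.18  0.31  1.69 -0.   -1.78]
```

Call:
move_arm(jaw=[1,1,1,1,1], xyz=[[0,-0.0076,-0.0071],[0,-0.0073,-0.0074],[0,-0.007,-0.0077],[0,-0.0067,-0.0079],[0,-0.0063,-0.0082]], angular=[[0,0,0],[0,0,0],[0,0,0],[0,0,0],[0,0,0]])

```text
clock: 12.13
tcp_pos: [613.0, -19.7, 295.4]
tool_rot: [-1.189, -1.251, 1.246]
ft_force: [-1.2, -3.1, -2.1]
width: 9.9
```

```bash
python3 fit.py; python3 - <<'E'
from h import *
f=r.grab_frame("scene");cv2.imwrite("pics/s6.png",cv2.resize(f["color"][80:300,150:400],None,fx=3,fy=2.7));f=r.grab_frame("wrist");cv2.imwrite("pics/w6.png",f["color"])
E
```

```text
a=1.013 deg 58.1 rad 263.0 F [-1.2 -3.1 -2.1] w 9.9 q [-0.14  0.31  0.53  1.78 -0.   -1.76]
```

View pics/s6.png

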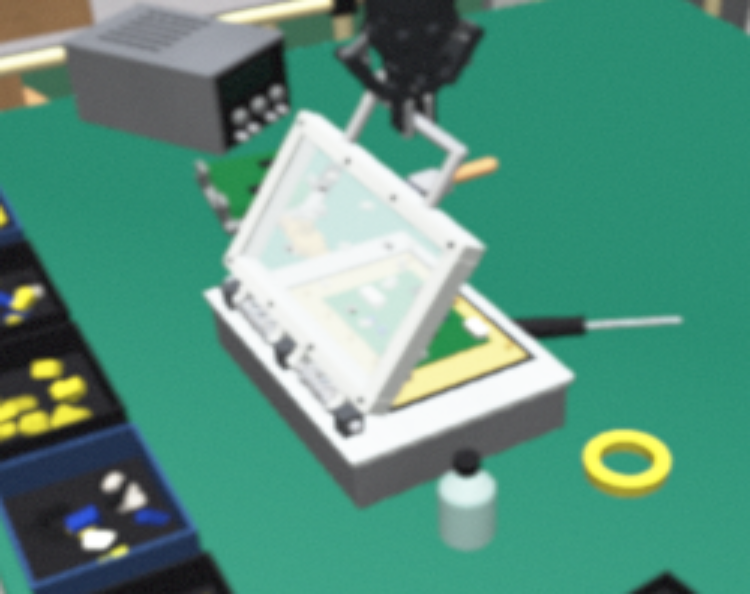

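View pics/w6.png

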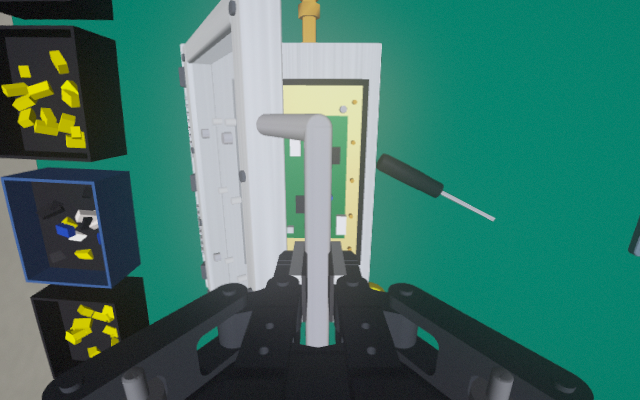

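```bash
cat > ang.py <<'E'
from h import *
def ang(name="scene"):
    f=r.grab_frame(name);c=f["color"].astype(int)
    V,U=np.mgrid[90:240,200:350];V=V.ravel();U=U.ravel()
    Z=f["z_map"][V,U];k=(Z>0)&(c[V,U].min(1)>140);V,U=V[k],U[k]
    P=np.array([pt(f,u,v) for u,v in zip(U,V)])
    o=np.array([637,-233])-np.array([[np.cos(.054),-np.sin(.054)],[np.sin(.054),np.cos(.054)]])@[-20,-217]
    fx=(P[:,:2]-o)@[np.cos(.054),np.sin(.054)];fy=(P[:,:2]-o)@[-np.sin(.054),np.cos(.054)];z=P[:,2]
    k=(z>125)&(abs(fy)<148)&(fx<140)&(fx>-100)
    x,zz=fx[k],z[k]
    best=None;rng=np.random.default_rng(0)
    for _ in range(600):
        i,j=rng.integers(0,len(x),2);d=np.array([x[j]-x[i],zz[j]-zz[i]]);n=np.hypot(*d)
        if n<40: continue
        e=abs((x-x[i])*d[1]-(zz-zz[i])*d[0])/n;q=(e<3)
        if best is None or q.sum()>best.sum():best=q
    A=np.c_[x[best],zz[best]];w,v=np.linalg.eigh(np.cov(A.T));d=v[:,1]*np.sign(v[1,1])
    t=np.arctan2(d[1],-d[0]);h=np.array([105,92]);nrm=np.array([d[1],-d[0]])
    print("lid angle",t.round(3),np.degrees(t).round(1),"n",best.sum(),"/",len(x),"offset",((A-h)@nrm).mean().round(1),"maxz",A[:,1].max().round())
if __name__=="__main__": ang()
E
python3 ang.py
```

```text
lid angle 0.993 56.9 n 3624 / 5301 offset 9.2 maxz 318.0
```

Call:
move_arm(jaw=[1,1,1,1,1], xyz=[[0,-0.0056,-0.0088],[0,-0.0052,-0.009],[0,-0.0048,-0.0092],[0,-0.0045,-0.0094],[0,-0.0041,-0.0096]], angular=[[0,0,0],[0,0,0],[0,0,0],[0,0,0],[0,0,0]])

```text
clock: 12.7
tcp_pos: [657.1, -17.5, 319.1]
tool_rot: [-1.187, -1.249, 1.247]
ft_force: [-4.1, -2.2, 5.1]
width: 9.7
```

Call:
move_arm(jaw=[1,1,1], xyz=[[0,0,0],[0,0,0],[0,0,0]], angular=[[0,0,0],[0,0,0],[0,0,0]])

```text
clock: 12.95
tcp_pos: [658.1, -17.5, 319.7]
tool_rot: [-1.19, -1.251, 1.246]
ft_force: [-1.6, -2.0, 4.9]
width: 9.5
```

```bash
python3 fit.py; python3 ang.py
```

```text
a=1.208 deg 69.2 rad 264.7 F [-1.6 -2.   4.9] w 9.5 q [-0.13  0.49  0.81  1.89 -0.   -1.75]
lid angle 1.183 67.8 n 3304 / 4952 offset 9.6 maxz 340.0
```

Call:
move_arm(jaw=[1,1,1,1,1], xyz=[[0,-0.0034,-0.0088],[0,-0.0031,-0.0089],[0,-0.0028,-0.009],[0,0,0],[0,0,0]], angular=[[0,0,0],[0,0,0],[0,0,0],[0,0,0],[0,0,0]])

```text
clock: 13.42
tcp_pos: [686.4, -16.1, 328.7]
tool_rot: [-1.192, -1.254, 1.244]
ft_force: [2.3, -2.3, 3.2]
width: 9.7
```

Call:
move_arm(jaw=[1,1,1,1,1], xyz=[[0,0,0],[0,0,0],[0,0,0],[0,0,0],[0,0,0]], angular=[[0,0,0],[0,0,0],[0,0,0],[0,0,0],[0,0,0]])

```text
clock: 13.83
tcp_pos: [685.1, -16.1, 328.3]
tool_rot: [-1.19, -1.252, 1.245]
ft_force: [1.2, -4.0, 5.9]
width: 9.4
```

```bash
python3 fit.py; python3 ang.py
```

```text
a=1.315 deg 75.3 rad 264.7 F [ 1.2 -4.   5.9] w 9.4 q [-0.12  0.61  1.01  1.96 -0.   -1.74]
lid angle 1.295 74.2 n 3050 / 4632 offset 9.4 maxz 349.0
```

Call:
move_arm(jaw=[1,1,1,1,1], xyz=[[0,0.0014,0.0045],[0,0.0014,0.0045],[0,0.0015,0.0045],[0,0.0016,0.0044],[0,0.0017,0.0044]], angular=[[0,0,0],[0,0,0],[0,0,0],[0,0,0],[0,0,0]])

```text
clock: 14.3
tcp_pos: [662.3, -17.2, 320.6]
tool_rot: [-1.189, -1.251, 1.246]
ft_force: [0.0, -2.2, 5.6]
width: 9.5
```

Call:
move_arm(jaw=[1,1,1,1,1], xyz=[[0,0.0017,0.0044],[0,0.002,0.0048],[0,0.0021,0.0048],[0,0.0022,0.0047],[0,0.0023,0.0047]], angular=[[0,0,0],[0,0,0],[0,0,0],[0,0,0],[0,0,0]])

```text
clock: 14.72
tcp_pos: [638.7, -18.4, 309.9]
tool_rot: [-1.189, -1.251, 1.246]
ft_force: [-0.3, -2.5, 5.0]
width: 10.0
```

Call:
move_arm(jaw=[1,1,1,1,1], xyz=[[0,0.0024,0.0046],[0,0.0025,0.0046],[0,0.0026,0.0045],[0,0.0027,0.0045],[0,0.0028,0.0044]], angular=[[0,0,0],[0,0,0],[0,0,0],[0,0,0],[0,0,0]])

```text
clock: 15.13
tcp_pos: [615.9, -19.5, 296.8]
tool_rot: [-1.188, -1.25, 1.246]
ft_force: [-0.3, -2.1, 5.2]
width: 9.6
```

```bash
python3 fit.py; python3 ang.py
```

```text
a=1.026 deg 58.8 rad 262.6 F [-0.3 -2.1  5.2] w 9.6 q [-0.14  0.33  0.55  1.79 -0.   -1.76]
lid angle 1.001 57.3 n 3622 / 5304 offset 9.4 maxz 320.0
```

Call:
move_arm(jaw=[1,1,1,1,1], xyz=[[0,0.0023,0.0037],[0,0.0023,0.0037],[0,0.0023,0.0036],[0,0,0],[0,0,0]], angular=[[0,0,0],[0,0,0],[0,0,0],[0,0,0],[0,0,0]])

```text
clock: 15.6
tcp_pos: [604.1, -20.0, 289.4]
tool_rot: [-1.185, -1.248, 1.248]
ft_force: [-4.6, -3.0, 6.6]
width: 9.6
```

Call:
move_arm(jaw=[1,1,1,1,1], xyz=[[0,0,0],[0,0,0],[0,0,0],[0,0,0],[0,0,0]], angular=[[0,0,0],[0,0,0],[0,0,0],[0,0,0],[0,0,0]])

```text
clock: 16.02
tcp_pos: [604.3, -19.9, 289.6]
tool_rot: [-1.185, -1.248, 1.248]
ft_force: [-3.8, -2.3, 5.6]
width: 9.7
```

```bash
python3 fit.py; python3 ang.py; python3 - <<'E'
from h import *
s=r.read_state();print(s["qvel"].round(4))
f=r.grab_frame("top");cv2.imwrite("pics/t7.png",f["color"]);f=r.grab_frame("scene");cv2.imwrite("pics/s7.png",f["color"])
f=r.grab_frame("wrist");cv2.imwrite("pics/w7.png",f["color"])
E
```

```text
a=0.973 deg 55.8 rad 262.9 F [-3.8 -2.3  5.6] w 9.7 q [-0.14  0.29  0.49  1.77 -0.   -1.77]
lid angle 0.956 54.8 n 3674 / 5326 offset 8.4 maxz 311.0
[ 0.0003  0.0024 -0.002   0.     -0.0005 -0.0011]
```

View pics/t7.png

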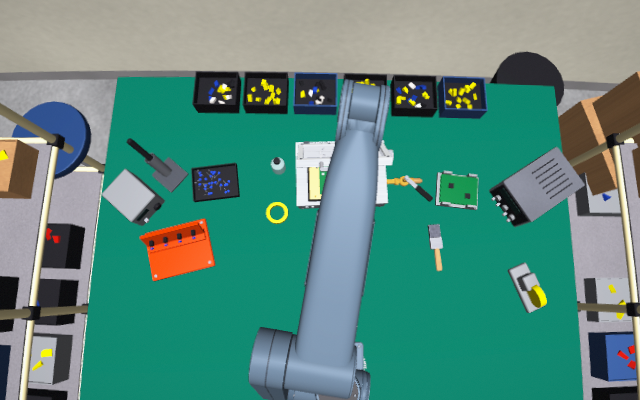

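View pics/s7.png

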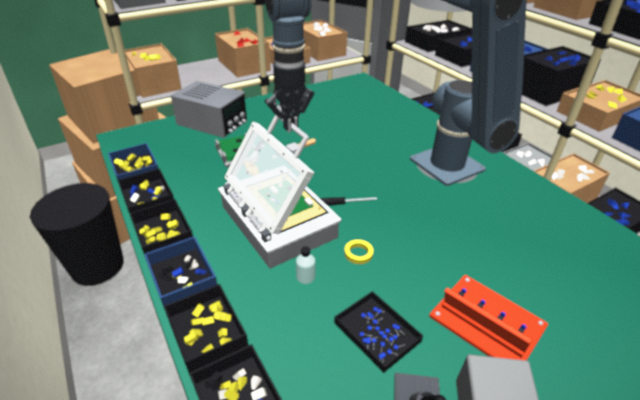

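View pics/w7.png

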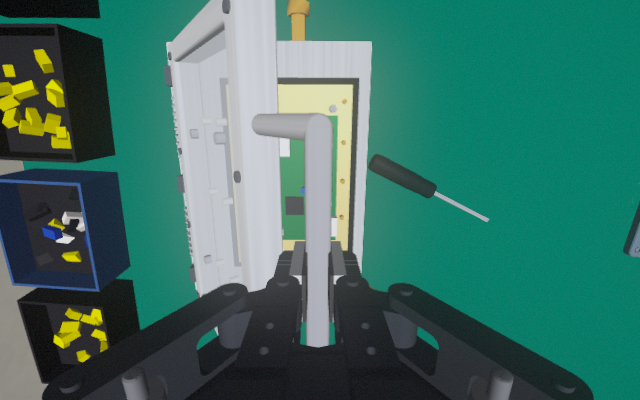

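The top view shows the lever at about 45° (405,178 → 430,198) and the bystanders where they were. The wrist view shows the bar between the pads at (318,270). The lid is at about 55° and steady.

```bash
python3 -c "
from cell import r
print(r.sign_off())"
```

```text
the job is handed in; nothing more can be done
None
```

The job is done and handed in at about 16 s on the robot's clock. The valve is half open, and the lid is held just below its balance point.

- **Valve:** I gripped the lever's sleeve and turned it about the stem before touching the lid. The wrist camera then put it at about 0.79 rad from shut (target 0.785). It still stood at about 45° in the last top view.
- **Lid:** I raised it by the bar to about 74–75°. The force on the gripper there was about 2.7 N in the opening direction, so the springs were carrying it. I then eased it back, holding the bar throughout.
- **Final hold:** The lid angle read 54.8° from the camera and 55.8° from the arm's position, about 4–5° below the balance point. The arm was at rest with the bar still between the pads.
- **Other things on the bench:** In the last pictures I saw none of them moved. I judged this by eye and did not measure it. The arm hid part of the fixture in the top view.

**Checks that disagreed:**
- The arm's arc came out 3–7 mm wider than the 258 mm given, probably from a small hinge-position error or the bar shifting slightly in the pads. The force readings stayed under about 11 N.
- At 68° the force reading was too small to show that the springs carried the lid, so I went on to about 75° to be sure.
- My first grip on the bar was about 8 mm too high, so I regripped lower before lifting.

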